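# Fetch the hexagonal offcut from behind the stock and weigh it

## Task

The short hexagonal bar offcut on the stock stand is walled in by three taller pieces and has to go on the scale. First stand all three tall pieces upright in the empty steel tray, leaving the offcut where it is; then set the offcut upright in the middle of the scale's pan; then put each tall piece back on the stand, upright and centred on the very pad it stood on at the start. Let none of the four topple.

Things in the scene. Friction and masses are not known exactly. Their poses are not given: they have to be found in the camera images.
- round_tube: Rusty brown round steel tube, open at both ends, standing upright; outer diameter 42, wall 4, 130 tall, about 0.5 kg. Origin: centre of its lower end, z along the tube, up. Lengths in mm.
- square_tube: Pale, bright aluminium square tube, open at both ends, standing upright; 40 x 40 outside, wall 3, 120 tall, about 0.15 kg. Origin: centre of its lower end, z along the tube, up, x and y square to its faces. Lengths in mm.
- stepped_shaft: Solid turned steel shaft standing upright: foot of diameter 40 and 35 tall, above it a thinner round part of diameter 25, 120 tall in all, about 0.7 kg. Origin: centre of its lower end, z along the shaft, up. Lengths in mm.
- hex_offcut: Short solid hexagonal bar offcut, dark steel, 41 across flats, 47 across corners, 40 tall, 0.45 kg, standing on the stand's board amid the three tall pieces (axes about 57 apart), turned any way. Origin: centre of its underside, z up; one pair of flats faces along its x axis, the others at 60 and 120 degrees. Lengths in mm.
- pad_a: Black rubber disc fixed on the stand, diameter 52, 3 thick, top 15 above the table: the pad under the round tube at the start, so the round tube's own place. The three pads look alike; which lies where on the stand differs from start to start. Origin: centre of its underside, z up. Lengths in mm.
- pad_b: Black rubber disc fixed on the stand, diameter 52, 3 thick, top 15 above the table: the pad under the square tube at the start, so the square tube's own place. The three pads look alike; which lies where on the stand differs from start to start. Origin: centre of its underside, z up. Lengths in mm.
- pad_c: Black rubber disc fixed on the stand, diameter 52, 3 thick, top 15 above the table: the pad under the stepped shaft at the start, so the stepped shaft's own place. The three pads look alike; which lies where on the stand differs from start to start. Origin: centre of its underside, z up. Lengths in mm.
- stand: Fixed stand: plywood board, top 12 above the table, 230 wide (y), from 85 in front of the origin to 115 behind it; back guard 40 high at x = 113, side lips 18 high. Origin at table level, x to its back, y to its left. Pads are centred at (-26, 0), (30, 58), (30, -58), the hex offcut at about (30, 0). Two loose bits under 15 high lie at the front corners. Lengths in mm.
- tray: Fixed, empty, shallow steel tray; 280 (x) x 120 (y) outside, walls 3 thick and 18 high, inner floor 4 above the table: room for the three tall pieces in a row along x, 80 apart. Left or right of the stand. Origin: centre of its underside, at table level, x along its length. Lengths in mm.
- scale: Fixed grey bench scale, 170 square, 44 high, a lower display on its robot side; on top a round steel pan of diameter 136 with a faint ring of diameter 70 in its middle. The pan's flat top is 60 above the table and does not give. On the other side of the stand from the tray. Origin: at table level, straight below the pan's centre. Lengths in mm.
There are look-alikes about, which are no part of the job. Leave any purple or turquoise look-alike of the square_tube alone. Of the things shaped like the round_tube, the brown one is meant.

How it is judged:
On the way, in this order (a step that is already met when the one before it is completed fails the run):
1. all three tall pieces stand upright together on the tray's floor while the hexagonal offcut is still in its place (within 20 mm) (x of round_tube in the frame of tray between -0.13 and 0.13 m and y of round_tube in the frame of tray between -0.055 and 0.055 m and z of round_tube in the frame of tray between 0 and 0.009 m and angle between each of round_tube, square_tube, stepped_shaft's own z axis and vertical below 0.1 rad and linear speed of each of round_tube, square_tube, stepped_shaft below 0.03 m/s and x of square_tube in the frame of tray between -0.13 and 0.13 m and y of square_tube in the frame of tray between -0.055 and 0.055 m and z of square_tube in the frame of tray between 0 and 0.009 m and x of stepped_shaft in the frame of tray between -0.13 and 0.13 m and y of stepped_shaft in the frame of tray between -0.055 and 0.055 m and z of stepped_shaft in the frame of tray between 0 and 0.009 m and distance of hex_offcut from where it was at the start of the episode below 0.02 m), for 0.2 s.
2. the hexagonal offcut stands upright on the scale's pan, within 15 mm of its middle (horizontal distance between hex_offcut and scale below 0.015 m and z of hex_offcut in the frame of scale between 0.055 and 0.065 m and angle between hex_offcut's own z axis and vertical below 0.1 rad and linear speed of hex_offcut below 0.02 m/s), for 0.2 s.
3. each tall piece stands upright again on its own pad, within 12 mm of the pad's centre (horizontal distance between round_tube and pad_a below 0.012 m and z of round_tube in the frame of pad_a between 0 and 0.008 m and angle between each of round_tube, square_tube, stepped_shaft's own z axis and vertical below 0.1 rad and linear speed of each of round_tube, square_tube, stepped_shaft below 0.02 m/s and horizontal distance between square_tube and pad_b below 0.012 m and z of square_tube in the frame of pad_b between 0 and 0.008 m and horizontal distance between stepped_shaft and pad_c below 0.012 m and z of stepped_shaft in the frame of pad_c between 0 and 0.008 m), for 0.2 s.
At the end, for the whole second after the job is handed in: The hexagonal offcut stands upright (within 0.1 rad) on the scale's pan within 15 mm of its middle, and the round tube, square tube and stepped shaft stand upright (within 0.1 rad) each on the pad it started from, within 12 mm of the pad's centre; all released and at rest (all of step 2 and all of step 3); the robot touches nothing.
It fails at once if the round tube topples (leans more than 0.5 rad) (angle between round_tube's own z axis and vertical above 0.5 rad).
It fails at once if the square tube topples (leans more than 0.5 rad) (angle between square_tube's own z axis and vertical above 0.5 rad).
It fails at once if the stepped shaft topples (leans more than 0.5 rad) (angle between stepped_shaft's own z axis and vertical above 0.5 rad).
It fails at once if the hexagonal offcut topples (leans more than 0.5 rad) (angle between hex_offcut's own z axis and vertical above 0.5 rad).
It also fails if it takes over 149 s, if anything falls off the work surface, if the arm or the gripper's body presses on something with over 40 N, if the wrist force passes 120 N, or if a joint passes its speed limit or range.

## Robot

A 6-joint arm with a two-finger parallel gripper is mounted at the origin on the work surface. World frame = base frame: x ahead of the robot, y to its left, z up, the work surface at z = 0. Lengths are in m, angles in rad, forces in N, time in s.
With the tool pointing down it reaches from about 0.275 to 0.875 m from the base axis. Payload 12.5 kg.
Tool frame: the origin (TCP) lies on the centre line of the jaws, within the pads' length; the fingertips stand r.finger_overhang ahead of it and the grasp point (between the pads) lies 3 mm ahead of it (r.finger_overhang is the distance from the TCP to the fingertips, in m); z points along the fingers, y is the direction in which the jaws open and shut (so a half turn about z gives the same grasp; the last joint's range is limited). The gripper opens to 85 mm and grips with 20 to 120 N. Pads are 22 mm wide; open, the fingers measure 114 mm over their backs; the gripper's body (76 mm by 85 mm) begins 54 mm behind the grasp point. The pads swing forward as they close: fully open they stand 13 mm farther back than shut.
Start: joints at [-1.412, 0.351, 1.652, -0, 1.139, -0.085], TCP at [0.133, -0.534, 0.253] pointing down, gripper open.
Joint ranges: [-2.75, 2.75], [-0.79, 2.1], [0.01, 2.65], [-1.57, 4.71], [0.07, 3.14], [-2.87, 2.87]. Speed limits (rad/s): [2.22, 2.22, 2.79, 3.14, 3.14, 3.14].

## Interface

Orientations are given as a unit quaternion [x, y, z, w].
In Python, from cell import r, optics gives the robot as it stands. The module is installed in compiled form; this text tells all that it offers. Calls block until the motion is done:
- r.move_to(position, orientation): joint-space move of the TCP to a pose.
- r.move_linear(position, rot=None, vel=0.15): straight line of the TCP; rot=None keeps the orientation; vel is the mean speed in m/s.
- r.set_joints(angles): joint-space move.
- r.set_gripper(opening, squeeze=None): opening from 0.0 (shut) to 1.0 (fully open); squeeze is the grip in N (None keeps the last); returns when the fingers have stopped.
- r.sleep(seconds).
- r.inverse_kinematics(position, orientation): joint angles nearest the present ones, or None.
- optics.get_image(name): name is "scene" or "top"; returns a dict with "pixels" (384x512x3 uint8, red, green, blue), "depth" (384x512 float32, m along the optical axis (not along the pixel's ray), 0 where there is no reading), "fx", "fy", "cx", "cy" (pixels), "D" ([k1, k2, p1, p2, k3] as OpenCV has them; the pictures are not rectified), "camera_from_world" (4x4, takes a point from world to camera coordinates). Camera axes: x right, y down, z forward; pixel columns grow to the right and rows downward; lengths in m; the calibration is good to about 2 mm. A picture is of the moment at which its call begins.
A pose or a line that the arm cannot do raises r.PlanningError and nothing moves.
- r.hand_in(): hands the job in, once; it reports no verdict.
Readings, each from a call of its own:
- r.current_t(): time.
- r.current_q(): joint angles.
- r.current_qvel(): joint speeds.
- r.current_effort(): joint torques, N m.
- r.current_tool_pos(): TCP position.
- r.current_ee_rot(): TCP orientation.
- r.current_contact_force(): force on the tool from outside, world axes, zero at the start.
- r.current_torque(): the same for the moment, N m.
- r.current_opening(): opening from 0.0 (shut) to 1.0 (fully open).
Only numpy, scipy, OpenCV 4.12 (cv2) and the standard library are available. Lean on these libraries where they do the work, as an engineer would, in place of code of your own. Each camera call takes 0.05 s, during which the arm holds its last target. There are 200 camera calls.

## Working session

There is one attempt and no reset: what is moved stays moved. The work goes in short steps, each a Python script; the robot and the scene stay as the last script left them, time stands still between calls to the robot, and variables do not carry over. Pictures are saved under pics/ and viewed, about 12 in all and at most 16, crops included, and the job is handed in when it is done.

```bash
mkdir -p pics; python3 - <<'E'
from cell import r, optics
import cv2,numpy as np
for n in("scene","top"):
    im=optics.get_image(n); cv2.imwrite(f"pics/{n}0.png",im["pixels"][:,:,::-1]); np.savez(f"{n}0.npz",**im)
    c=im["camera_from_world"];print(n,im["fx"],im["cx"],im["cy"],im["D"],(-c[:3,:3].T@c[:3,3]).round(3),c[2,:3].round(3))
print(r.finger_overhang,r.current_ee_rot(),r.current_t(),r.current_opening())
E
```

```text
scene 431.4688575019696 253.0774527886597 191.44123759390445 [-0.13914977  0.          0.          0.          0.        ] [0.815 0.496 0.715] [-0.363 -0.537 -0.762]
top 372.37698609254153 256.54983497667786 190.1342395298593 [-0.00564664  0.          0.          0.          0.        ] [ 0.421 -0.01   0.914] [ 0.067  0.022 -0.998]
0.022 [ 9.92582032e-01  1.21575612e-01 -1.21478903e-05 -5.29188792e-04] 0.1 0.9977041761368604
```

View pics/scene0.png

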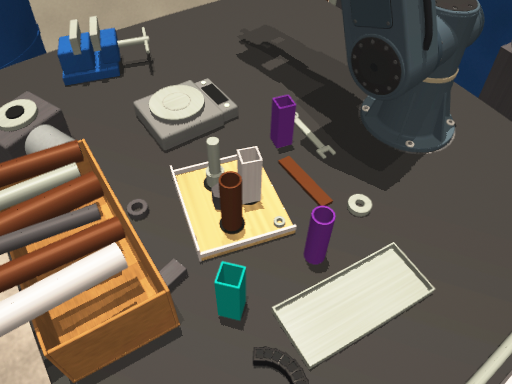

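View pics/top0.png

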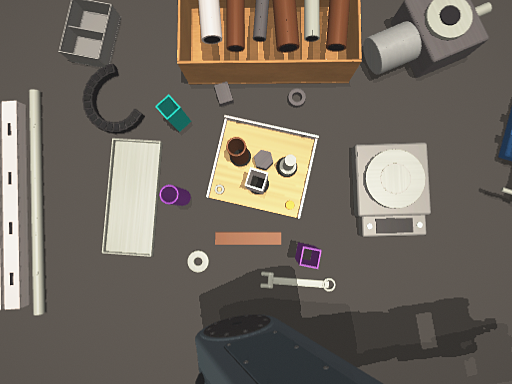

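Top view: the brown tube is at (236,149), the pale square tube at (257,180), the shaft at (289,164) and the hex at (263,159). The tray is at (131,197), to the left, and the scale is at (396,178). The look-alikes to leave are the purple square tube (310,257), the turquoise one (168,106), the purple round tube (170,194) and the brown bars in the crate.

```bash
cat > h.py <<'E'
from cell import r, optics
import cv2,numpy as np
def load(n): return dict(np.load(n+"0.npz"))
def rays(im):
    h,w=im["depth"].shape; u,v=np.meshgrid(np.arange(w),np.arange(h))
    K=np.array([[im["fx"],0,im["cx"]],[0,im["fy"],im["cy"]],[0,0,1]],float)
    p=cv2.undistortPoints(np.stack([u,v],-1).reshape(-1,1,2).astype(np.float64),K,im["D"]).reshape(h,w,2)
    return np.dstack([p,np.ones((h,w))])
def cloud(im):
    c=im["camera_from_world"]; P=(rays(im)*im["depth"][...,None]-c[:3,3])@c[:3,:3]
    P[im["depth"]==0]=np.nan; return P
def plane(im,uv,z):
    c=im["camera_from_world"]; K=np.array([[im["fx"],0,im["cx"]],[0,im["fy"],im["cy"]],[0,0,1]],float)
    p=cv2.undistortPoints(np.array(uv,float).reshape(-1,1,2),K,im["D"]).reshape(-1,2)
    d=np.c_[p,np.ones(len(p))]@c[:3,:3]; o=-c[:3,:3].T@c[:3,3]
    return (o+d*((z-o[2])/d[:,2])[:,None])[:,:2]
def sel(P,box,z0,z1):
    (u0,v0,u1,v1)=box; Q=P[v0:v1,u0:u1].reshape(-1,3); return Q[(Q[:,2]>z0)&(Q[:,2]<z1)]
def fit(Q):
    q=(Q[:,:2]*1000).astype(np.float32); (cx,cy),rad=cv2.minEnclosingCircle(q)
    return "n",len(q),"circ",np.round([cx,cy,rad],1),"rect",np.round(np.r_[cv2.minAreaRect(q)[0],cv2.minAreaRect(q)[1],cv2.minAreaRect(q)[2]],1),"z",np.median(Q[:,2]).round(4)
E
python3 - <<'E'
from h import *
im=load("top");P=cloud(im)
for n,b,z0,z1 in [("round",(215,130,252,170),.138,.152),("square",(240,165,275,197),.128,.142),("shaft",(272,145,305,180),.128,.142),("shaftfoot",(272,145,305,180),.045,.055),
 ("hex",(250,146,277,172),.046,.058),("tray",(95,130,165,265),.012,.024),("trayfloor",(95,130,165,265),.001,.009),("pan",(355,140,430,215),.057,.066),("stand",(200,110,325,225),.008,.02),("standall",(200,110,325,225),.008,.06),
 ("purpleround",(150,175,195,212),.1,.2),("purplesq",(285,235,330,275),.1,.2),("turq",(150,90,195,135),.1,.2)]:
    print(n,*fit(sel(P,b,z0,z1)))
print(np.nanmedian(P[300:340,60:150,2]))
cv2.imwrite("pics/crop1.png",cv2.resize(im["pixels"][105:225,195:330,::-1],None,fx=5,fy=5,interpolation=cv2.INTER_CUBIC))
im=load("scene");P=cloud(im)
for n,b,z0,z1 in [("round",(210,160,250,240),.138,.152),("square",(232,140,270,210),.128,.142),("shaft",(200,130,225,195),.128,.142),("pan",(145,80,215,125),.057,.066),("tray",(265,235,440,365),.012,.024)]:
    print(n,*fit(sel(P,b,z0,z1)))
E
```

```text
round n 122 circ [563.6  50.6  21. ] rect [563.9  49.8  39.8  40.4  44.1] z 0.1441
square n 114 circ [495.4   8.2  27.4] rect [495.9   8.3  40.   39.8  72.4] z 0.1343
shaft n 112 circ [535.8 -63.4  12.5] rect [535.4 -62.5  23.5  23.1   0.9] z 0.1342
shaftfoot n 99 circ [539.5 -54.1  29.2] rect [537.3 -52.9  58.2  31.1  61.5] z 0.0499
hex n 270 circ [551.1  -6.4  23.3] rect [551.4  -6.3  42.3  42.8  88.7] z 0.0515
tray n 645 circ [475.7 321.5 163.7] rect [477.8 320.  136.  304.9  86.9] z 0.0168
trayfloor n 5462 circ [466.5 324.  186.9] rect [467.7 324.5 335.6 174.1   1.3] z 0.0035
pan n 2669 circ [ 503.8 -308.1   68.4] rect [ 503.3 -307.2  134.6  133.6   89.5] z 0.06
stand n 5895 circ [535.1  -1.8 147. ] rect [534.7  -1.3 228.8 196.8  77. ] z 0.0119
standall n 7261 circ [536.5  -2.9 151.4] rect [536.5  -2.7 230.5 200.9  76.9] z 0.0124
purpleround n 215 circ [464.4 193.6  21.1] rect [464.6 193.1  40.8  40.7  45.9] z 0.1268
purplesq n 166 circ [ 331.5 -105.3   28.1] rect [ 331.4 -105.1   40.1   40.    78.5] z 0.1189
turq n 211 circ [656.  201.7  27.6] rect [655.8 202.   41.8  40.1  44.1] z 0.117
-0.0003659604279072206
round n 202 circ [562.5  50.   21.8] rect [563.3  49.5  43.5  39.3  57.9] z 0.1437
square n 301 circ [521.4  32.   62.9] rect [517.7  35.1 122.4  50.6  50.5] z 0.1338
shaft n 160 circ [556.9  -8.   71.8] rect [559.6  -9.2 143.3  22.7  66.2] z 0.1349
pan n 1505 circ [ 504.2 -309.3   70. ] rect [ 503.8 -308.9  133.5  137.3   16.3] z 0.0597
tray n 1210 circ [486.9 291.3 181. ] rect [465.7 302.9 259.2 312.9  55.9] z 0.0174
```

View pics/crop1.png

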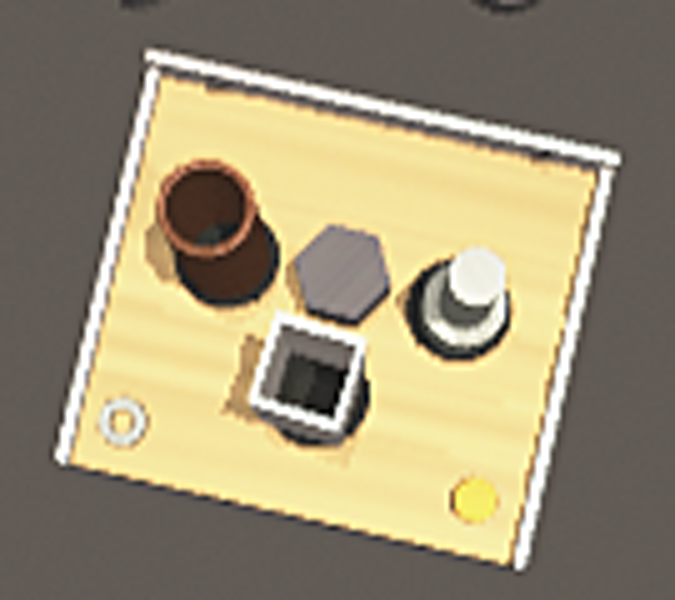

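```bash
cat >> h.py <<'E'
def ori(th):  # tool down, jaws opening along world direction th (deg)
    a=np.radians(th+90)/2; return [np.cos(a),np.sin(a),0,0]
E
python3 - <<'E'
from h import *
im=load("top");P=cloud(im)
Q=sel(P,(95,130,165,265),.008,.022);Q=Q[Q[:,1]>.235]; print(*fit(Q))
hsv=cv2.cvtColor(im["pixels"],cv2.COLOR_RGB2HSV)
m=((hsv[...,2]>130)&(hsv[...,1]<60)).astype(np.uint8); m[:,:95]=0;m[:,163:]=0;m[:125]=0;m[270:]=0
c=max(cv2.findContours(m,0,1)[0],key=cv2.contourArea)[:,0]
p=plane(im,c,.018); print(cv2.minAreaRect((p*1000).astype(np.float32)))
# hex top: min-width direction from top-face points
Q=sel(P,(248,144,279,174),.047,.056);Q=Q[np.hypot(Q[:,0]-.551,Q[:,1]+.0063)<.027]
for t in range(0,180,10): 
    d=[np.cos(np.radians(t)),np.sin(np.radians(t))]; s=Q[:,:2]@d; print(t,(np.ptp(s)*1000).round(1),end="; ")
for p,z in [((.5635,.0505),.115),((.4955,.0082),.105),((.5357,-.0628),.105),((.504,-.308),.09)]:
  for th in (90,72.4,-103,-107): print(p,th,np.round(r.inverse_kinematics([*p,z],ori(th)),2))
E
```

```text
n 805 circ [475.7 321.5 163.7] rect [477.8 320.3 136.5 304.9  86.9] z 0.016
((466.48614501953125, 314.6309814453125), (121.4410171508789, 282.41815185546875), 86.30570983886719)
0 43.1; 10 44.6; 20 45.0; 30 44.0; 40 41.8; 50 41.3; 60 43.5; 70 44.3; 80 43.8; 90 42.1; 100 41.4; 110 42.1; 120 44.9; 130 46.4; 140 46.5; 150 45.2; 160 42.4; 170 41.7; (0.5635, 0.0505) 90 [ 0.01  0.56  1.72 -0.    0.87 -1.56]
(0.5635, 0.0505) 72.4 [ 0.01  0.56  1.72 -0.    0.87 -1.26]
(0.5635, 0.0505) -103 [ 0.01  0.56  1.72 -0.    0.87  1.8 ]
(0.5635, 0.0505) -107 [ 0.01  0.56  1.72 -0.    0.87  1.87]
(0.4955, 0.0082) 90 [-0.08  0.47  1.91 -0.    0.76 -1.65]
(0.4955, 0.0082) 72.4 [-0.08  0.47  1.91 -0.    0.76 -1.34]
(0.4955, 0.0082) -103 [-0.08  0.47  1.91 -0.    0.76  1.72]
(0.4955, 0.0082) -107 [-0.08  0.47  1.91 -0.    0.76  1.79]
(0.5357, -0.0628) 90 [-0.2   0.53  1.8  -0.    0.81 -1.77]
(0.5357, -0.0628) 72.4 [-0.2   0.53  1.8  -0.    0.81 -1.47]
(0.5357, -0.0628) -103 [-0.2   0.53  1.8  -0.    0.81  1.59]
(0.5357, -0.0628) -107 [-0.2   0.53  1.8  -0.    0.81  1.66]
(0.504, -0.308) 90 [-0.63  0.63  1.66 -0.    0.85 -2.2 ]
(0.504, -0.308) 72.4 [-0.63  0.63  1.66 -0.    0.85 -1.89]
(0.504, -0.308) -103 [-0.63  0.63  1.66 -0.    0.85  1.17]
(0.504, -0.308) -107 [-0.63  0.63  1.66 -0.    0.85  1.24]
```

```bash
cat >> h.py <<'E'
ZC=.275
def pick(p,z,th,op=.75,squeeze=60):
    r.set_gripper(op)
    r.move_to([*p,ZC],ori(th)); r.move_linear([*p,z+.03],vel=.25); r.move_linear([*p,z],vel=.08)
    r.set_gripper(0,squeeze); o=r.current_opening()
    r.move_linear([*p,z+.02],vel=.08); r.move_linear([*p,ZC],vel=.25)
    print("picked, width mm",round(o*85,1),round(r.current_opening()*85,1),"F",np.round(r.current_contact_force(),1),"t",round(r.current_t(),1))
def place(p,z,th,op=.75):
    r.move_to([*p,ZC],ori(th)); r.move_linear([*p,z+.03],vel=.25); r.move_linear([*p,z+.004],vel=.06); r.sleep(.15)
    f0=r.current_contact_force()[2]; k=.003
    while k>-.004:
        r.move_linear([*p,z+k],vel=.02); r.sleep(.05); f=r.current_contact_force()[2]
        if f-f0>4: break
        k-=.001
    print("contact at",round(k,4),"dF",round(f-f0,1))
    r.set_gripper(op); r.move_linear([*p,z+.06],vel=.12); r.move_linear([*p,ZC],vel=.3); print("t",round(r.current_t(),1))
S=dict(square=((.4953,.0082),72.4,.113),shaft=((.5357,-.0626),76,.113),round=((.5635,.0505),90,.123))
T=dict(square=(.3867,.3198),shaft=(.4665,.3146),round=(.5463,.3095))
def snap(n,box=None,f=2):
    im=optics.get_image("top"); np.savez(n+".npz",**im); px=im["pixels"][:,:,::-1]
    if box: u0,v0,u1,v1=box; px=cv2.resize(px[v0:v1,u0:u1],None,fx=f,fy=f,interpolation=cv2.INTER_CUBIC)
    cv2.imwrite(f"pics/{n}.png",px); return im
E
python3 - <<'E'
from h import *
p,th,z=S["square"]; pick(p,z,th); place(T["square"],z-.011,th)
im=snap("a1",(90,90,330,290),3);P=cloud(im)
print(*fit(sel(P,(90,90,200,260),.117,.130)))
E
```

```text
picked, width mm 39.2 39.6 F [-0.   0.  -2.7] t 5.4
contact at 0.0 dF 10.5
t 10.9
n 368 circ [527.2 268.4 169.3] rect [508.1 223.1 129.2 338.6  67.2] z 0.1222
```

View pics/a1.png

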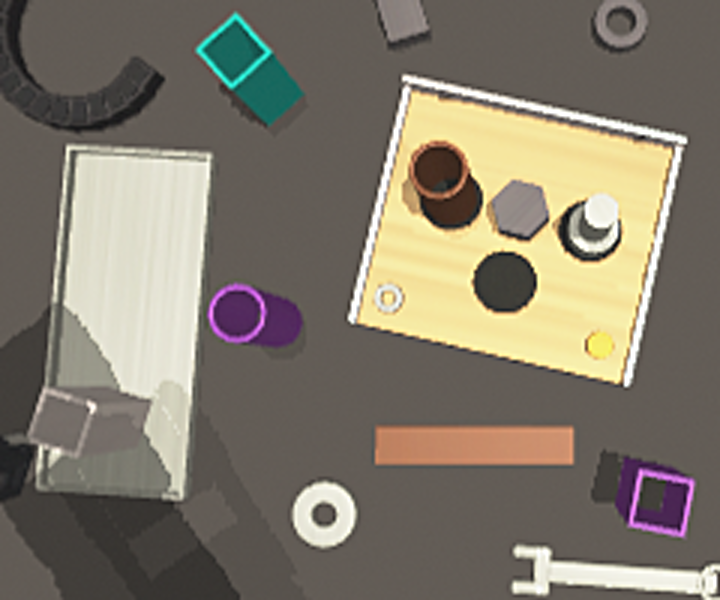

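The square tube stands in the tray (crop 65,420) and its pad (505,281) is free. The shaft and the round tube come next.

```bash
python3 - <<'E'
from h import *
for n in("shaft","round"):
    p,th,z=S[n]; pick(p,z,th); place(T[n],z-.011,th)
r.move_to([.45,.12,.3],ori(76))
r.set_joints([-1.412,.351,1.652,0,1.139,-.085]) if False else r.move_to([.3,-.3,.3],ori(76))
im=snap("a2",(90,90,330,290),3);P=cloud(im)
for n,b,z in [("round",(90,100,165,180),.134),("shaft",(90,165,160,210),.124),("square",(90,205,150,270),.124),("hex",(250,146,277,172),.052)]:
    Q=sel(P,b,z-.006,z+.005); print(n,*fit(Q))
hsv=cv2.cvtColor(im["pixels"],cv2.COLOR_RGB2HSV); m=((hsv[...,2]<60)).astype(np.uint8); m[:,:205]=0;m[:,320:]=0;m[:120]=0;m[212:]=0
for c in cv2.findContours(m,0,1)[0]:
    if cv2.contourArea(c)>150:
        p=plane(im,c[:,0],.015)*1000; print("pad",np.round(cv2.minEnclosingCircle(p.astype(np.float32))[0],1),cv2.minEnclosingCircle(p.astype(np.float32))[1], cv2.fitEllipse(p.astype(np.float32)))
# hex top contour by colour: grey on wood
m=((hsv[...,1]<60)).astype(np.uint8); m[:,:246]=0;m[:,281:]=0;m[:142]=0;m[176:]=0
c=max(cv2.findContours(m,0,1)[0],key=cv2.contourArea)[:,0]; p=plane(im,c,.052)*1000
for t in range(0,180,5): print(t,np.ptp(p@[np.cos(np.radians(t)),np.sin(np.radians(t))]).round(1),end="; ")
print(p.mean(0),cv2.minEnclosingCircle(p.astype(np.float32)))
cv2.imwrite("pics/hex.png",cv2.resize(im["pixels"][140:180,243:283,::-1],None,fx=12,fy=12,interpolation=cv2.INTER_CUBIC))
E
```

```text
picked, width mm 22.8 23.0 F [-1.  -0.6 -8.8] t 15.4
contact at 0.0 dF 9.7
t 21.1
picked, width mm 40.3 40.0 F [ 0.1 -0.2 -6.3] t 25.0
contact at 0.0 dF 10.4
t 30.2
round n 131 circ [545.7 309.7  21.6] rect [546.6 309.3  41.6  39.2  88.1] z 0.1328
shaft n 124 circ [483.3 271.   60.3] rect [494.  272.8  72.6 112.9   3.6] z 0.1234
square n 147 circ [387.9 320.5  27.8] rect [387.5 320.   41.2  40.3  73.4] z 0.1231
hex n 270 circ [551.   -6.5  23.1] rect [551.4  -6.4  44.2  41.2  72.6] z 0.0516
pad [496.6   6. ] 24.361108779907227 ((496.7652893066406, 5.9840168952941895), (46.5576171875, 46.810211181640625), 156.2793426513672)
pad [538.3 -62.8] 24.360408782958984 ((538.1847534179688, -62.98406219482422), (46.21221160888672, 46.81293869018555), 57.32572555541992)
pad [564.2  49.8] 24.45343589782715 ((564.4695434570312, 49.726375579833984), (45.578819274902344, 46.79002380371094), 179.3955841064453)
0 44.7; 5 45.7; 10 46.4; 15 46.8; 20 46.8; 25 46.4; 30 45.7; 35 44.6; 40 43.2; 45 41.5; 50 42.8; 55 43.9; 60 44.6; 65 45.0; 70 45.1; 75 44.8; 80 44.2; 85 43.2; 90 42.0; 95 41.4; 100 40.5; 105 39.9; 110 41.1; 115 42.5; 120 43.5; 125 44.2; 130 44.6; 135 44.7; 140 44.6; 145 44.3; 150 44.2; 155 44.1; 160 43.9; 165 43.4; 170 44.0; 175 44.5; [550.10267873  -6.39161296] ((549.992431640625, -6.293168067932129), 23.41018295288086)
```

View pics/a2.png

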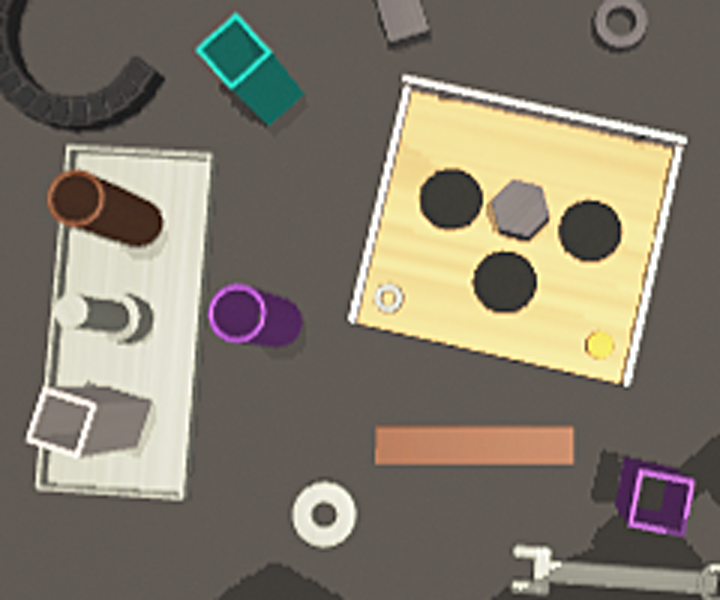

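View pics/hex.png

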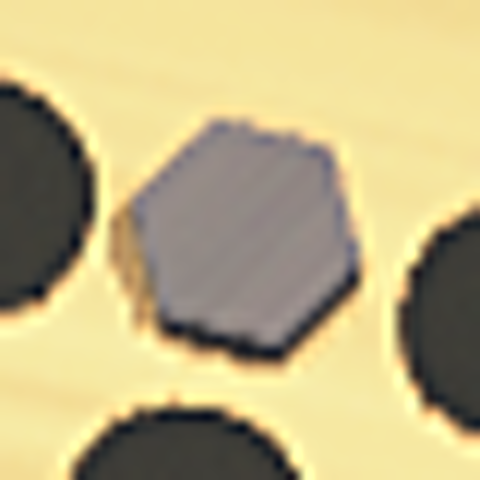

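Step 1 is met: all three stand in the tray and the hex (crop 520,210) is unmoved. The pads measure within 3 mm of where the pieces stood. The hex flats lie at about 45, 105 and 165°, so I grip it along 45°.

```bash
python3 - <<'E'
from h import *
pick((.551,-.0063),.038,45,op=.8)
place((.5038,-.3085),.086,45,op=.8)
r.move_to([.4,.1,.3],ori(72.4))
im=snap("a3",(90,90,450,290),2.2);P=cloud(im)
Q=sel(P,(340,130,445,225),.09,.11); print("hex",*fit(Q)); print("pan",*fit(sel(P,(350,140,440,215),.057,.065)))
Q=sel(P,(90,165,160,210),.119,.13);Q=Q[(Q[:,0]>.44)&(Q[:,1]>.29)]; print("shaft",*fit(Q))
E
```

```text
picked, width mm 40.1 39.8 F [-1.  -0.4 -4.7] t 37.7
contact at 0.0 dF 9.5
t 43.2
hex n 338 circ [ 504.3 -308.2   23.5] rect [ 504.5 -308.    41.2   46.9   44. ] z 0.0997
pan n 2263 circ [ 504.9 -308.2   68.5] rect [ 503.2 -307.4  134.8  133.4   88.5] z 0.0598
shaft n 94 circ [495.2 312.6  35.7] rect [495.2 313.8  24.6  68.   87.9] z 0.1228
```

View pics/a3.png

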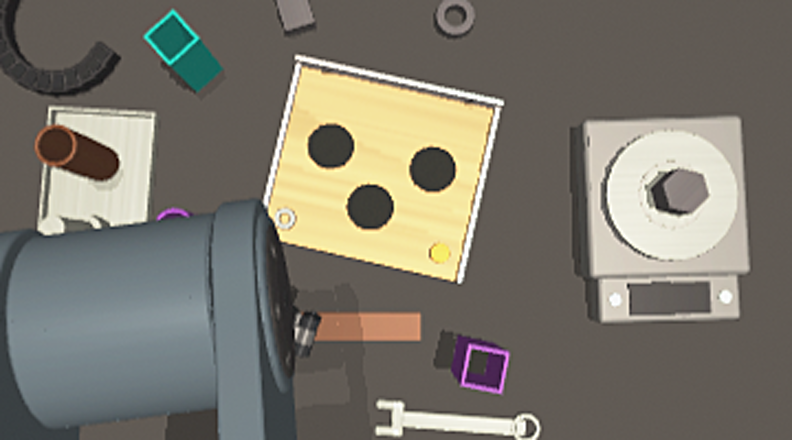

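The hex stands in the middle of the pan (crop 680,190), within 1 mm of its centre. Now the three pieces go back.

```bash
python3 - <<'E'
from h import *
G=dict(round=(.5639,.0501),shaft=(.537,-.0628),square=(.496,.0072))
for n in("round","shaft","square"):
    p,th,z=S[n]; pick(T[n],z-.011,th); place(G[n],z,th)
r.move_to([.35,.2,.3],ori(76))
im=snap("a4",(190,90,450,240),3);P=cloud(im)
for n,b,z0,z1 in [("round",(215,130,252,170),.138,.152),("square",(235,160,280,200),.128,.142),("shaft",(272,145,310,182),.128,.142),("hex",(340,130,445,225),.09,.11)]: print(n,*fit(sel(P,b,z0,z1)))
print(r.current_t())
E
```

```text
picked, width mm 40.2 40.0 F [-0.5 -0.5 -5.6] t 48.7
contact at 0.0 dF 10.2
t 53.7
picked, width mm 22.7 22.5 F [ 0.4  0.1 -9.6] t 57.9
contact at 0.0 dF 9.7
t 63.5
picked, width mm 39.5 39.6 F [-0.  -0.2 -1.9] t 68.0
contact at 0.0 dF 8.2
t 73.4
round n 126 circ [564.7  50.5  21. ] rect [564.1  50.8  40.2  40.   88.8] z 0.1443
square n 114 circ [496.2   7.1  27.2] rect [496.8   7.4  40.1  40.   72.5] z 0.1345
shaft n 112 circ [537.5 -62.2  12.4] rect [537.4 -62.4  23.2  23.2  88.7] z 0.1348
hex n 338 circ [ 504.6 -308.2   23.6] rect [ 504.7 -307.9   45.9   41.3   76.1] z 0.0996
74.3917
```

View pics/a4.png

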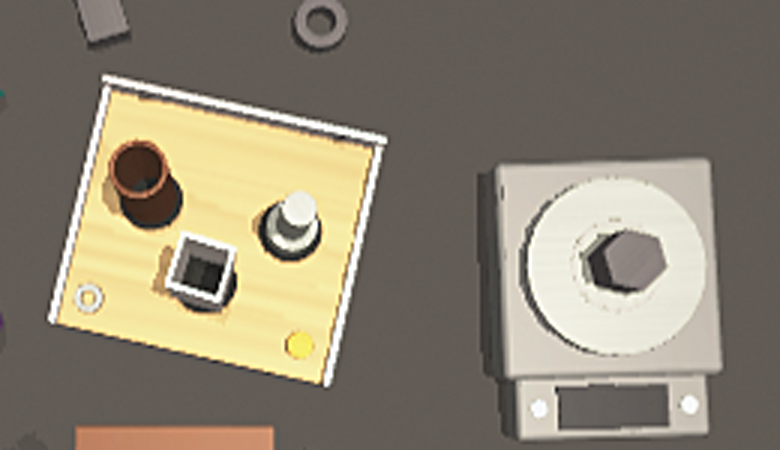

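All three are upright on their own pads (crop 138,170; 200,268; 297,210), within 1.5 mm of the measured pad centres, and the hex is centred on the pan at (625,262).

```bash
python3 -c "
from cell import r
r.sleep(.3); print(r.current_contact_force().round(1) if hasattr(r.current_contact_force(),'round') else r.current_contact_force()); r.hand_in()"
```

```text
[-0.3  0.8  0.7]
the job is handed in; nothing more can be done
```

The job is done and handed in. I moved the three tall pieces to the tray, set the hex offcut on the scale, then returned each tall piece to its own pad. This took about 75 s of the 149 s allowed.

Last checks, from the overhead camera after the final placing:
- **Tall pieces:** all three stood upright, within about 1.5 mm of their measured pad centres, with their tops at the expected heights.
- **Hex offcut:** it stood upright within about 1 mm of the pan's centre, with its top at 0.0996 m against an expected 0.100 m.
- **Robot:** the gripper was clear of everything, and the contact force was about 1 N or less.

One check was incomplete. I got no clean position reading of the shaft while it stood in the tray, because other points got into its fit and the arm later blocked the view. It looked upright in the picture, and it was picked up again without trouble. No check failed, and my two estimates of each pad centre agreed to about 3 mm.

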